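# Hook the panel shut and seat a walnut finger on its hidden spindle

### The arm

A 6-joint arm with a two-finger parallel gripper is mounted at the origin on the work surface. World frame = base frame: x ahead of the robot, y to its left, z up, the work surface at z = 0. Lengths are in m, angles in rad, forces in N, time in s.
With the tool pointing down it reaches from about 0.15 to 0.775 m from the base axis. Payload 6.1 kg.
Tool frame: the origin (TCP) lies between the finger pads, 19 mm behind the fingertips; this is the grasp point; z points along the fingers, y is the direction in which the jaws open and shut (so a half turn about z gives the same grasp; the last joint's range is limited). The gripper opens to 85 mm and grips with 20 to 120 N. Pads are 22 mm wide; open, the fingers measure 114 mm over their backs; the gripper's body (76 mm by 85 mm) begins 54 mm behind the grasp point. The pads swing forward as they close: fully open they stand 13 mm farther back than shut.
Start: joints at [-1.317, 0.126, -0.04, 1.405, 0, 1.571], TCP at [0.132, -0.508, 0.25] pointing down, gripper open.
Joint ranges: [-2.72, 2.72], [-0.95, 1.95], [-1.27, 1.35], [-1.78, 2.02], [-1.46, 1.47], [-3.14, 3.14]. Speed limits (rad/s): [2.39, 2.39, 3.01, 3.14, 3.14, 3.14].

### API

Orientations are given as a unit quaternion [w, x, y, z].
In Python, from workcell import observe, get_image, camera_params, hand_in, trace gives the robot as it stands.
- The arm moves only by the tool jog_arm, never from a script. Its argument "moves" is a list of rows, each a list of 5 numbers: the opening, from 0 (shut) to 1 (fully open), then the shift along the tool's x, y, z in m, then the turn about the tool's z in degrees. In form: [[claw, tx, ty, tz, turn], ...]. A call has 1 to 12 rows; each row shifts and turns the pose as measured when the row begins, along the tool's axes as they then stand; what a row does not reach is not made up. A row lasts 1/8 s, in which the tool goes at most 62.5 mm and 10.7 degrees, less where a joint would pass 70% of its speed; a pose out of reach is approached as far as the arm can. A call with a gripper value outside its range is refused whole. The fingers move at their own pace and stop on an object; the grip force is fixed at half the most. Time passes only in rows, so rows that do not move let the fingers close. It gives the time, the measured TCP pose, the force and the opening at its end, in the units of the state.
- observe(): the state, without advancing time (a new reading comes with each control period).
- get_image(name): name is "scene" or "top" or "wrist"; returns (picture, depth): 384x512x3 uint8, red, green, blue; 384x512 float32, m along the optical axis (not along the pixel's ray), 0 where there is no reading.
- camera_params(name): a dict with "mtx" (3x3 intrinsics, pixels), "T" (4x4, takes a point from camera to world coordinates). Camera axes: x right, y up, looking along -z (the intrinsics and any distortion apply to the point x, -y, -z); pixel columns grow to the right and rows downward; lengths in m; the calibration is good to about 2 mm. The wrist camera is an equidistant fisheye: a pixel r from the principal point sees the ray r / f radians off the axis. A picture is of the moment at which its call begins: read the wrist's pose just before it. camera_params takes no time and is no camera call; for the wrist camera it gives the pose at the moment of the call.
- hand_in(): hands the job in, once; it reports no verdict.
Trained networks look in the newest picture that a camera, given by its name, has taken for a name from the list of things; names that differ only in an ending like _2 or _b are one class to them, and where a whole thing is asked for, a point or a joint stands for the part that bears it (a point fixed in the world has none). Each returns a list of dicts, best first, with "conf" (0 to 1); they miss things now and then, are a little off and sometimes report something else, mostly with a low value. They report only what shows in the picture. A call takes as long as a camera call. They do not tell look-alikes from the thing itself.
- trace(camera, label): "region" (384x512 bool, what is visible of it) and "rect" ([centre column, centre row, width, height] in pixels, round what is visible of it).
The state is a dict: "time": time; "q": joint angles; "qd": joint speeds; "joint_torque": joint torques, N m; "tcp_pos": TCP position; "orientation": TCP orientation; "force": force on the tool from outside, world axes, zero at the start; "moment": the same for the moment, N m; "finger_gap": finger opening in m.
Only numpy, scipy, OpenCV 4.12 (cv2) and the standard library are available. Lean on these libraries where they do the work, as an engineer would, in place of code of your own. Each camera call takes 0.05 s, during which the arm holds its last target.

### The job

First swing the steel hook on the panel's stand closed until it rests in its catch. Then take the large walnut finger from the table, lay it lengthwise along the slot in the panel, feel along the slot with it, sliding it as needed, until its hole drops over the sprung spindle under it, and press it fully down, flat on the panel. The job ends holding: finish with the gripper still on the finger, keeping it pressed down against the spring (it pops up if let go), and leave the other loose things where they are.

Things in the scene. Friction and masses are not known exactly. Their poses are not given: they have to be found in the camera images.
- finger: large walnut finger on the table right of the stand: bar 130 mm long (x; rounded -x end reaches 77 mm), 34 wide (y), flat top 28 mm above the underside, nose rising to 47 mm over the last 45 mm at +x. Origin: centre of the underside = centre of a blind round hole 16 mm across, 18 deep, 1.5 chamfer. 80 g. Grip across its width over the hole, TCP 28 mm up; either end may point either way
- slot (a point): centre of the slot (26 x 66 mm) in the fixed plywood panel, at its top face, 60 mm above the table; x across the slot, y along it, z up. The steel spindle stands in it on the centre line, up to 18 mm either way along y: its place is not given, feel or look for it. Small fixed fingers, 26 mm high, stand on the panel, none within 60 mm of the centre line
- spindle (a joint): how far the spindle is pushed down, m, 0 to 0.006. Pin 12 mm across, 12 tall, coned tip, on a shoulder 21 across. At rest tip 18, shoulder 6 mm above the panel. Sprung: yields at 2.5 N, 6 mm at 8 N, then rigid (tip 12, shoulder 0). A finger slid along the slot rides on the tip until the pin springs into its hole; it drops to the shoulder, then is pressed on to the panel
- hook (a joint): angle of the hook latch on the panel, rad: 0 closed (arm along the panel's +y, end in the catch, a hard stop), growing to 1.3 as it swings open, clockwise from above (towards the panel's +x). Vertical hinge; drags lightly and stays where it is left
- hook_pivot (a point): the hook's hinge axis, at the height of the panel's top face; axes parallel to the slot's. The catch is a C-shaped jaw, 20 mm above the panel, 85 to 107 mm from this axis
- hook_knob (a point): top centre of the upright round knob on the hook's arm: 12 mm across, 30 mm tall above the arm, 60 mm from the hinge axis, top 41 mm above the panel. The arm is 14 mm wide, 100 mm long, its top 11 mm above the panel. y points along the arm away from the hinge
- small_finger_a: loose small walnut finger, 70 x 22 mm, 28 mm high; not the one to fit; leave it. Origin at the middle of its underside
- small_finger_b: second loose small walnut finger, the same as the first; leave it
- screwdriver: screwdriver lying on the table; leave it
- tape_roll: roll of paper tape lying flat, 90 mm across, 24 mm high; leave it
- jar: closed glass jar, 60 mm across, 70 mm high; leave it
- wedge_block: pale wooden block 50 x 35 x 30 mm; leave it
- marker: white marker pen 120 mm long with a darker cap, lying down; leave it
Not all that is in view belongs to the job. Leave any yellow look-alike of the finger alone. Leave any purple look-alike of the part that bears spindle alone.

How it is judged:
By the outcome, as a careful person would: the job done as asked, in the order asked, and still so for the second after the job is handed in, while the arm keeps its last pose, push and grip.
It also fails if it takes over 64 s, if anything falls off the work surface, if the arm or the gripper's body presses on something with over 40 N, if the wrist force passes 120 N, or if a joint passes its speed limit or range.

## Working session

There is one attempt and no reset: what is moved stays moved. The work goes in short steps, Python scripts to look and compute and a tool call to move; the robot and the scene stay as the last step left them, time stands still between calls to the robot, and variables do not carry over. Pictures are saved under pics/ and viewed, and the job is handed in when it is done.

Besides the shell and the picture viewer there is one more tool, called after "Emit:" by a JSON object that holds its "method" and its "body", one argument or row to a line. jog_arm: Moves the arm, as the interface text tells. Its arguments: {"type":"object","properties":{"moves":{"type":"array"}},"required":["moves"]}

```bash
ls; mkdir -p pics; cat > h.py <<'E'
import numpy as np, cv2
from workcell import observe, get_image, camera_params, hand_in, trace
def save(n,p): cv2.imwrite('pics/'+p,cv2.cvtColor(n,cv2.COLOR_RGB2BGR))
def pts(cam,depth):
    P=camera_params(cam);K=P['mtx'];T=P['T']
    v,u=np.mgrid[:384,:512]
    x=(u-K[0,2])/K[0,0];y=(v-K[1,2])/K[1,1]
    C=np.stack([x*depth,-y*depth,-depth],-1)
    return C@T[:3,:3].T+T[:3,3]
E
python3 - <<'E'
from h import *
s=observe();print(s['time'],s['tcp_pos'],s['orientation'],s['finger_gap'],s['force'])
for c in ['scene','top']:
    im,d=get_image(c);save(cv2.resize(im,(800,600),interpolation=cv2.INTER_CUBIC),c+'0.png');np.savez(c+'0.npz',im=im,d=d)
    p=camera_params(c);print(c,{k:v for k,v in p.items()})
E
```

```text
pics
0.0 [ 0.13172581 -0.50781003  0.2492186 ] [-7.93583937e-04  9.91958340e-01  1.26562278e-01 -1.06771536e-04] 0.08523109408999756 [ 0.30188297  0.05744179 -0.55207219]
scene {'mtx': array([[384.36014229,   0.        , 253.09333529],
       [  0.        , 384.36014229, 193.9638827 ],
       [  0.        ,   0.        ,   1.        ]]), 'T': array([[-0.86375758, -0.2844846 ,  0.41592228,  1.07321758],
       [ 0.50341423, -0.45064857,  0.73721773,  0.95395365],
       [-0.02229231,  0.8461586 ,  0.53246472,  0.79993079],
       [ 0.        ,  0.        ,  0.        ,  1.        ]])}
top {'mtx': array([[429.85406043,   0.        , 254.32085796],
       [  0.        , 429.85406043, 191.08551298],
       [  0.        ,   0.        ,   1.        ]]), 'T': array([[ 0.02696698,  0.99827486, -0.05215447,  0.44817817],
       [-0.99950958,  0.02609603, -0.01730906, -0.03193632],
       [-0.01591817,  0.05259567,  0.99848901,  1.36860136],
       [ 0.        ,  0.        ,  0.        ,  1.        ]])}
```

View pics/top0.png

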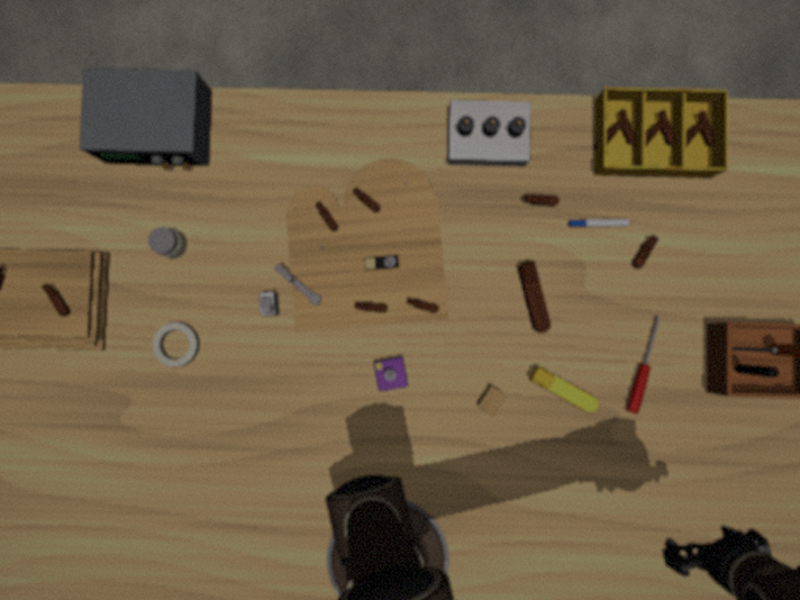

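View pics/scene0.png

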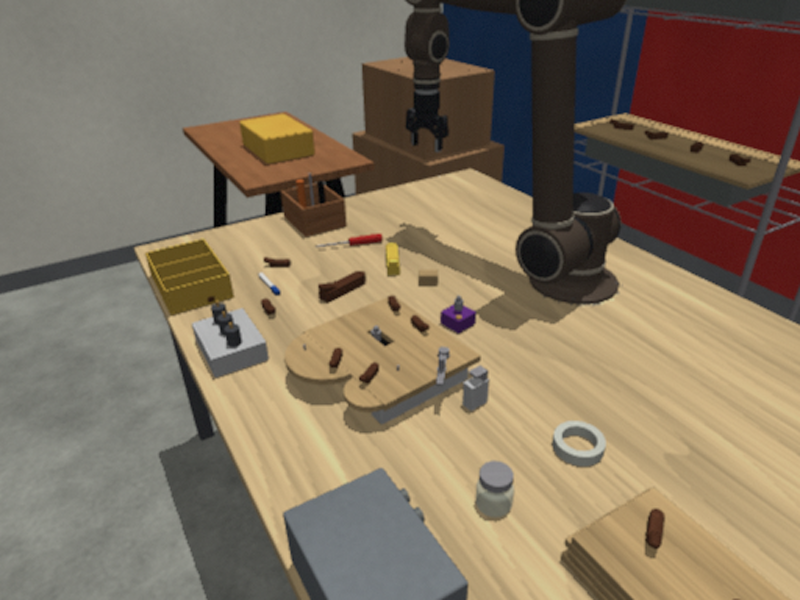

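```bash
python3 - <<'E'
from h import *
z=np.load('top0.npz');im,d=z['im'],z['d']
c=im[95:220,165:295];save(cv2.resize(c,(780,750),interpolation=cv2.INTER_CUBIC)[:600],'t1.png')
c=im[150:280,320:440];save(cv2.resize(c,(540,585),interpolation=cv2.INTER_CUBIC),'t2.png')
P=pts('top',d);np.save('topP.npy',P)
zz=np.load('scene0.npz');c=zz['im'][180:280,180:320];save(cv2.resize(c,(800,571),interpolation=cv2.INTER_CUBIC),'s1.png')
m=(P[...,2]>.05)&(P[...,2]<.07);m[:,:180]=0;m[:,290:]=0;m[:95]=0;m[220:]=0
print(np.median(P[m][:,2]),P[m].min(0),P[m].max(0))
get_image('top')
for l in ['finger','hook_knob','spindle','hook']:
    for r in trace('top',l): 
        R=r['region'];print(l,r['conf'],r['rect'],R.sum(),np.round(np.median(P[R],0),3))
E
```

```text
0.06047376637079993 [ 0.44750639 -0.10909155  0.05007913] [0.81756148 0.21907137 0.06999292]
finger 0.86 [362.9, 250.2, 47.6, 28.1] 534 [ 0.347 -0.344  0.03 ]
finger 0.81 [343.6, 190.8, 23.5, 44.9] 543 [ 0.529 -0.279  0.029]
finger 0.64 [190.8, 182.3, 28.7, 26.0] 183 [0.539 0.187 0.073]
hook_knob 0.55 [188.8, 184.1, 28.6, 29.9] 172 [0.539 0.187 0.073]
spindle 0.36 [249.9, 168.2, 5.9, 11.5] 43 [0.588 0.009 0.067]
hook 0.66 [190.9, 182.5, 27.9, 25.0] 218 [0.538 0.184 0.072]
```

View pics/t1.png

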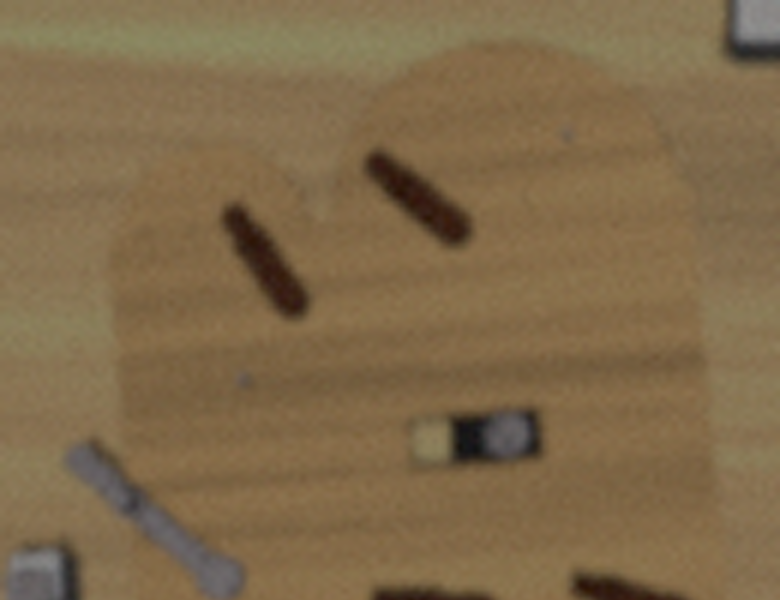

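View pics/t2.png

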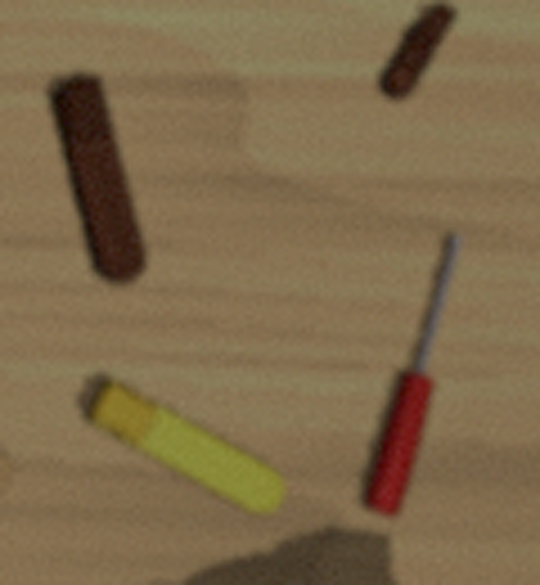

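View pics/s1.png

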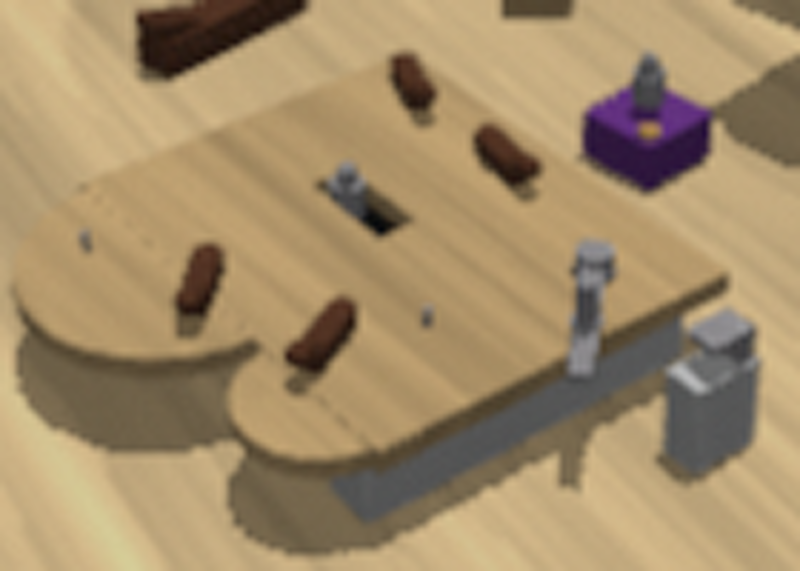

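```bash
python3 - <<'E'
from h import *
np.set_printoptions(precision=4,suppress=True)
z=np.load('scene0.npz');P=pts('scene',z['d'])
T=np.load('topP.npy')
for n,Q in [('scene',P),('top',T)]:
    m=(Q[...,0]>.45)&(Q[...,0]<.7)&(Q[...,1]>.12)&(Q[...,1]<.26)&(Q[...,2]>.066)
    ys,xs=np.where(m)
    print(n,m.sum())
    for zl,zh in [(.066,.078),(.078,.09),(.09,.11)]:
        k=m&(Q[...,2]>zl)&(Q[...,2]<zh)
        print(zl,k.sum()); 
        if n=='scene' or zl>.07: print(Q[k][:40])
    m2=m&(Q[...,2]<.078)
    for p in Q[m2][::6]: print(p)
E
```

```text
scene 299
0.066 155
[[0.5072 0.145  0.0777]
 [0.521  0.1487 0.0775]
 [0.5174 0.1489 0.0763]
 [0.5147 0.1506 0.0763]
 [0.5126 0.153  0.077 ]
 [0.5102 0.1551 0.0773]
 [0.5077 0.157  0.0776]
 [0.4933 0.1477 0.0661]
 [0.5174 0.1546 0.0759]
 [0.5058 0.1599 0.0747]
 [0.5241 0.1535 0.074 ]
 [0.5239 0.1587 0.0772]
 [0.5155 0.163  0.0766]
 [0.5126 0.1642 0.0763]
 [0.5078 0.1629 0.0735]
 [0.5246 0.1543 0.0708]
 [0.5266 0.1627 0.077 ]
 [0.5225 0.1623 0.0751]
 [0.5188 0.1623 0.0736]
 [0.5176 0.1661 0.0756]
 [0.5125 0.1643 0.0724]
 [0.5075 0.1626 0.0693]
 [0.5251 0.1551 0.0676]
 [0.528  0.1648 0.075 ]
 [0.5269 0.1686 0.077 ]
 [0.5212 0.1659 0.073 ]
 [0.5196 0.169  0.0743]
 [0.5136 0.1659 0.0699]
 [0.5097 0.1658 0.0683]
 [0.5776 0.1266 0.0663]
 [0.5204 0.1702 0.0715]
 [0.544  0.1554 0.0675]
 [0.5239 0.1754 0.0724]
 [0.546  0.1585 0.0665]
 [0.5274 0.1805 0.0733]
 [0.5963 0.1334 0.0666]
 [0.5289 0.1828 0.0715]
 [0.5463 0.1703 0.0665]
 [0.5336 0.1896 0.0741]
 [0.6602 0.1221 0.0777]]
0.078 123
[[0.5111 0.1452 0.0793]
 [0.5187 0.1453 0.0784]
 [0.5178 0.1495 0.0807]
 [0.5142 0.1497 0.0794]
 [0.512  0.15
[... 3632 characters left out ...]
41 0.0709]
[0.5683 0.212  0.0701]
[0.5654 0.2153 0.0683]
[0.5623 0.2183 0.0678]
[0.5588 0.2172 0.0729]
[0.5562 0.2182 0.0673]
[0.5529 0.2143 0.0713]
[0.5472 0.1891 0.0747]
[0.5447 0.1869 0.0693]
[0.541  0.1919 0.0752]
[0.538  0.1918 0.0747]
[0.5355 0.1898 0.0686]
[0.5364 0.1564 0.0679]
[0.5326 0.1738 0.0727]
[0.5296 0.1738 0.0719]
[0.5263 0.1763 0.0748]
[0.5234 0.1764 0.0729]
[0.5241 0.1589 0.0685]
[0.5208 0.1548 0.0751]
[0.5175 0.1573 0.078 ]
[0.5146 0.1574 0.0767]
[0.509  0.254  0.0771]
[0.5118 0.1483 0.0762]
[0.5088 0.1481 0.0768]
[0.5056 0.1573 0.0754]
[0.5004 0.242  0.075 ]
[0.5033 0.1431 0.0675]
[0.4942 0.2412 0.0776]
[0.4849 0.2531 0.0771]
[0.478  0.1818 0.0676]
[0.4581 0.1325 0.0672]
```

```bash
cat >> h.py <<'E'
def plane(cam,uv,z):
    P=camera_params(cam);K=P['mtx'];T=P['T'];uv=np.atleast_2d(uv).astype(float)
    r=np.c_[(uv[:,0]-K[0,2])/K[0,0],-(uv[:,1]-K[1,2])/K[1,1],-np.ones(len(uv))]@T[:3,:3].T
    s=(z-T[2,3])/r[:,2];return T[:3,3]+r*s[:,None]
E
python3 - <<'E'
from h import *
np.set_printoptions(precision=4,suppress=True)
z=np.load('top0.npz');im,d=z['im'],z['d']
T=np.load('topP.npy')
f=lambda a:plane('top',(np.array(a)+3)/6+[164.5,94.5],.06)
print('slot corners',f([(413,420),(413,463),(540,412),(538,458)]))
print('spindle',plane('top',[(165+508/6,95+432/6)],.078))
print('panel right edge',f([(697,200),(712,480)]),'left',f([(112,260),(135,590)]))
# finger
m=(T[...,2]>.015)&(T[...,2]<.06)&(abs(T[...,0]-.53)<.1)&(abs(T[...,1]+.28)<.06)
ys,xs=np.where(m);print(m.sum(),T[m].min(0),T[m].max(0))
hi=m&(T[...,2]>.038);print('nose',hi.sum(),T[hi].mean(0),T[hi].min(0),T[hi].max(0))
rect=cv2.minAreaRect(np.float32(T[m][:,:2]*1000));print(rect)
for q in T[m&(xs.size>0)][::25]: print(q)
E
```

```text
slot corners [[ 0.5948  0.0556  0.06  ]
 [ 0.5728  0.055   0.06  ]
 [ 0.6005 -0.0091  0.06  ]
 [ 0.577  -0.0087  0.06  ]]
spindle [[0.5879 0.0064 0.078 ]]
panel right edge [[ 0.7115 -0.0864  0.06  ]
 [ 0.568  -0.0975  0.06  ]] left [[0.6733 0.2125 0.06  ]
 [0.5043 0.1947 0.06  ]]
529 [ 0.4605 -0.3138  0.0154] [ 0.5994 -0.2493  0.0499]
nose 83 [ 0.5829 -0.2674  0.0429] [ 0.5586 -0.2821  0.0382] [ 0.599  -0.2531  0.0499]
((529.288818359375, -281.9856262207031), (145.0037384033203, 36.64997482299805), 14.561943054199219)
[ 0.5994 -0.2635  0.0355]
[ 0.5888 -0.2557  0.046 ]
[ 0.5826 -0.2618  0.0471]
[ 0.5769 -0.2655  0.0437]
[ 0.5713 -0.2727  0.0389]
[ 0.5652 -0.2758  0.0389]
[ 0.5598 -0.2836  0.031 ]
[ 0.5535 -0.2866  0.0321]
[ 0.5475 -0.2931  0.031 ]
[ 0.5378 -0.2634  0.0243]
[ 0.5312 -0.2653  0.032 ]
[ 0.525  -0.2712  0.034 ]
[ 0.519 -0.275  0.031]
[ 0.513  -0.2812  0.0313]
[ 0.5071 -0.2856  0.0248]
[ 0.5007 -0.2903  0.0334]
[ 0.4948 -0.2945  0.0281]
[ 0.4887 -0.2978  0.0276]
[ 0.4825 -0.3009  0.0278]
[ 0.4764 -0.3067  0.0301]
[ 0.4704 -0.3108  0.0261]
[ 0.4607 -0.2986  0.0258]
```

```bash
cat >> h.py <<'E'
from scipy.spatial.transform import Rotation as Ro
def yaw(s):
    w,x,y,z=s['orientation'];R=Ro.from_quat([x,y,z,w]).as_matrix();return np.degrees(np.arctan2(R[1,0],R[0,0])),R
def plan(xyz,yw,n,claw):
    s=observe();y0,R=yaw(s);p0=np.array(s['tcp_pos']);d=(yw-y0+180)%360-180
    print('now',p0.round(4),'yaw',round(y0,2),'F',np.round(s['force'],1),'gap',round(s['finger_gap'],4),'t',s['time'],'turn',-d/n)
    for i in range(n):
        a=np.radians(y0+d*i/n);st=(np.array(xyz)-p0)/n
        print([claw,round(st[0]*np.cos(a)+st[1]*np.sin(a),4),round(st[0]*np.sin(a)-st[1]*np.cos(a),4),round(-st[2],4),round(-d/n,2)])
E
python3 -c "
from h import *
plan([.575,.175,.2],94.5,16,0)"
```

```text
now [ 0.1318 -0.5081  0.2498] yaw 14.54 F [0.3 0.2 0.7] gap 0.0853 t 0.35 turn -4.997267878568248
[0, np.float64(0.0375), np.float64(-0.0344), np.float64(0.0031), np.float64(-5.0)]
[0, np.float64(0.0404), np.float64(-0.031), np.float64(0.0031), np.float64(-5.0)]
[0, np.float64(0.0429), np.float64(-0.0273), np.float64(0.0031), np.float64(-5.0)]
[0, np.float64(0.0451), np.float64(-0.0235), np.float64(0.0031), np.float64(-5.0)]
[0, np.float64(0.047), np.float64(-0.0195), np.float64(0.0031), np.float64(-5.0)]
[0, np.float64(0.0485), np.float64(-0.0153), np.float64(0.0031), np.float64(-5.0)]
[0, np.float64(0.0497), np.float64(-0.011), np.float64(0.0031), np.float64(-5.0)]
[0, np.float64(0.0505), np.float64(-0.0066), np.float64(0.0031), np.float64(-5.0)]
[0, np.float64(0.0508), np.float64(-0.0022), np.float64(0.0031), np.float64(-5.0)]
[0, np.float64(0.0508), np.float64(0.0022), np.float64(0.0031), np.float64(-5.0)]
[0, np.float64(0.0505), np.float64(0.0066), np.float64(0.0031), np.float64(-5.0)]
[0, np.float64(0.0497), np.float64(0.011), np.float64(0.0031), np.float64(-5.0)]
[0, np.float64(0.0485), np.float64(0.0153), np.float64(0.0031), np.float64(-5.0)]
[0, np.float64(0.047), np.float64(0.0195), np.float64(0.0031), np.float64(-5.0)]
[0, np.float64(0.0451), np.float64(0.0235), np.float64(0.0031), np.float64(-5.0)]
[0, np.float64(0.0429), np.float64(0.0273), np.float64(0.0031), np.float64(-5.0)]
```

Emit:
{"method": "jog_arm", "body": {
  "moves": [
    [0,0.038,-0.034,0,-5],
    [0,0.04,-0.031,0,-5],
    [0,0.043,-0.027,0,-5],
    [0,0.045,-0.024,0,-5],
    [0,0.047,-0.02,0,-5],
    [0,0.048,-0.015,0,-5],
    [0,0.05,-0.011,0,-5],
    [0,0.05,-0.007,0,-5],
    [0,0.051,-0.002,0,-5],
    [0,0.051,0.002,0,-5],
    [0,0.05,0.007,0,-5],
    [0,0.05,0.011,0,-5]
  ]
}}

```text
time: 1.85
tcp_pos: [0.4649, 0.0216, 0.2509]
orientation: [0.003, 0.787, 0.616, 0.002]
force: [0.5, -0.2, 1.0]
finger_gap: 0.0001
```

```bash
python3 -c "
from h import *
plan([.575,.165,.2],94.5,8,0)"
```

```text
now [0.4649 0.0216 0.2509] yaw 76.1 F [ 0.5 -0.2  1. ] gap 0.0001 t 1.85 turn -2.299455876019337
[0, np.float64(0.0207), np.float64(0.0091), np.float64(0.0064), np.float64(-2.3)]
[0, np.float64(0.0203), np.float64(0.0099), np.float64(0.0064), np.float64(-2.3)]
[0, np.float64(0.0199), np.float64(0.0107), np.float64(0.0064), np.float64(-2.3)]
[0, np.float64(0.0195), np.float64(0.0115), np.float64(0.0064), np.float64(-2.3)]
[0, np.float64(0.019), np.float64(0.0122), np.float64(0.0064), np.float64(-2.3)]
[0, np.float64(0.0185), np.float64(0.013), np.float64(0.0064), np.float64(-2.3)]
[0, np.float64(0.0179), np.float64(0.0137), np.float64(0.0064), np.float64(-2.3)]
[0, np.float64(0.0174), np.float64(0.0144), np.float64(0.0064), np.float64(-2.3)]
```

Emit:
{"method": "jog_arm", "body": {
  "moves": [
    [0,0.021,0.009,0.006,-2.3],
    [0,0.02,0.01,0.006,-2.3],
    [0,0.02,0.011,0.006,-2.3],
    [0,0.02,0.012,0.006,-2.3],
    [0,0.019,0.012,0.006,-2.3],
    [0,0.019,0.013,0.006,-2.3],
    [0,0.018,0.014,0.006,-2.3],
    [0,0.017,0.014,0.006,-2.3],
    [0,0,0,0,0]
  ]
}}

```text
time: 2.98
tcp_pos: [0.5819, 0.1782, 0.1996]
orientation: [0.003, 0.67, 0.742, 0.001]
force: [0.9, -1.1, -0.2]
finger_gap: 0.0002
```

```bash
cat >> h.py <<'E'
def wpts(d):
    P=camera_params('wrist');K=P['mtx'];T=P['T']
    v,u=np.mgrid[:384,:512].astype(float);a=(u-K[0,2]);b=(v-K[1,2]);th=np.hypot(a/K[0,0],b/K[1,1]);ph=np.arctan2(b/K[1,1],a/K[0,0])
    t=np.tan(np.minimum(th,1.4))
    C=np.stack([t*np.cos(ph)*d,-t*np.sin(ph)*d,-d],-1);return C@T[:3,:3].T+T[:3,3]
def wplane(uv,z):
    P=camera_params('wrist');K=P['mtx'];T=P['T'];uv=np.atleast_2d(uv).astype(float)
    a=(uv[:,0]-K[0,2])/K[0,0];b=(uv[:,1]-K[1,2])/K[1,1];th=np.hypot(a,b);ph=np.arctan2(b,a)
    r=np.stack([np.sin(th)*np.cos(ph),-np.sin(th)*np.sin(ph),-np.cos(th)],-1)@T[:3,:3].T
    return T[:3,3]+r*((z-T[2,3])/r[:,2])[:,None]
E
python3 -c "
from h import *
im,d=get_image('wrist');save(im,'w1.png');np.savez('w1.npz',im=im,d=d,P=wpts(d));print(camera_params('wrist'))
plan([.578,.175,.101],94.5,8,0)"
```

```text
{'mtx': array([[297.31863964,   0.        , 257.85045204],
       [  0.        , 297.31863964, 190.3047364 ],
       [  0.        ,   0.        ,   1.        ]]), 'T': array([[ 0.99488961, -0.09570013, -0.03218935,  0.57448312],
       [ 0.10082795,  0.95848717,  0.26671346,  0.24417177],
       [ 0.00532856, -0.26859604,  0.96323817,  0.32376181],
       [ 0.        ,  0.        ,  0.        ,  1.        ]])}
now [0.5815 0.1776 0.2   ] yaw 95.81 F [-0.1  0.5 -0.3] gap 0.0003 t 3.025 turn 0.16413714000018587
[0, np.float64(-0.0003), np.float64(-0.0005), np.float64(0.0124), np.float64(0.16)]
[0, np.float64(-0.0003), np.float64(-0.0005), np.float64(0.0124), np.float64(0.16)]
[0, np.float64(-0.0003), np.float64(-0.0005), np.float64(0.0124), np.float64(0.16)]
[0, np.float64(-0.0003), np.float64(-0.0005), np.float64(0.0124), np.float64(0.16)]
[0, np.float64(-0.0003), np.float64(-0.0005), np.float64(0.0124), np.float64(0.16)]
[0, np.float64(-0.0003), np.float64(-0.0005), np.float64(0.0124), np.float64(0.16)]
[0, np.float64(-0.0003), np.float64(-0.0005), np.float64(0.0124), np.float64(0.16)]
[0, np.float64(-0.0003), np.float64(-0.0005), np.float64(0.0124), np.float64(0.16)]
```

View pics/w1.png

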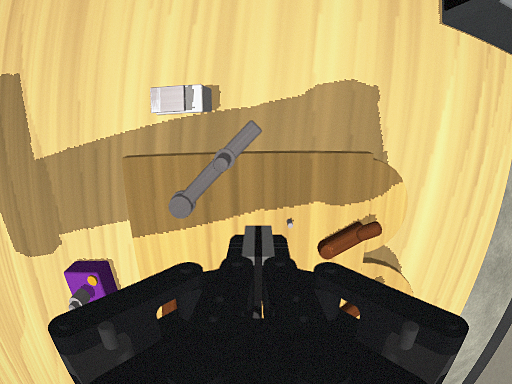

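```bash
python3 -c "
from h import *
np.set_printoptions(precision=4,suppress=True)
print(wplane([(181,205)],.079),wplane([(224,156)],.101),wplane([(150,88),(150,113),(187,86),(207,86),(208,112)],.085))
print('edge',wplane([(124,156),(373,152)],.06),'ff',wplane([(325,248)],.086))
P=np.load('w1.npz')['P']
for u,v in [(181,205),(224,158),(250,130),(165,98),(200,98),(325,248)]: print(u,v,P[v,u])
"
```

```text
[[0.5163 0.1562 0.079 ]] [[0.5536 0.2068 0.101 ]] [[0.4853 0.2562 0.085 ]
 [0.4869 0.2353 0.085 ]
 [0.5171 0.2589 0.085 ]
 [0.5335 0.2598 0.085 ]
 [0.5362 0.2388 0.085 ]]
edge [[0.4523 0.1923 0.06  ]
 [0.6875 0.2192 0.06  ]] ff [[0.6485 0.1303 0.086 ]]
181 205 [0.5157 0.1553 0.0767]
224 158 [0.5538 0.2054 0.1015]
250 130 [0.571  0.2262 0.0706]
165 98 [0.4977 0.2483 0.08  ]
200 98 [0.524  0.2503 0.0605]
325 248 [0.6515 0.1257 0.0764]
```

Emit:
{"method": "jog_arm", "body": {
  "moves": [
    [0,0,0,0.02,0],
    [0,0,0,0.02,0],
    [0,0,0,0.02,0],
    [0,0,0,0.02,0],
    [0,0,0,0.014,0],
    [0,0,0,0,0]
  ]
}}

```text
time: 3.78
tcp_pos: [0.5821, 0.175, 0.1066]
orientation: [0.004, 0.671, 0.741, 0.002]
force: [-0.1, -0.3, 1.1]
finger_gap: 0.0004
```

```bash
python3 -c "
from h import *
plan([.533,.21,.100],94.5,10,0)"
```

```text
now [0.5821 0.175  0.1066] yaw 95.65 F [-0.1 -0.3  1.1] gap 0.0004 t 3.775 turn 0.11483241690815475
[0, np.float64(0.004), np.float64(-0.0045), np.float64(0.0007), np.float64(0.11)]
[0, np.float64(0.004), np.float64(-0.0045), np.float64(0.0007), np.float64(0.11)]
[0, np.float64(0.0039), np.float64(-0.0046), np.float64(0.0007), np.float64(0.11)]
[0, np.float64(0.0039), np.float64(-0.0046), np.float64(0.0007), np.float64(0.11)]
[0, np.float64(0.0039), np.float64(-0.0046), np.float64(0.0007), np.float64(0.11)]
[0, np.float64(0.0039), np.float64(-0.0046), np.float64(0.0007), np.float64(0.11)]
[0, np.float64(0.0039), np.float64(-0.0046), np.float64(0.0007), np.float64(0.11)]
[0, np.float64(0.0039), np.float64(-0.0046), np.float64(0.0007), np.float64(0.11)]
[0, np.float64(0.0039), np.float64(-0.0046), np.float64(0.0007), np.float64(0.11)]
[0, np.float64(0.0039), np.float64(-0.0046), np.float64(0.0007), np.float64(0.11)]
```

Emit:
{"method": "jog_arm", "body": {
  "moves": [
    [0,0.012,-0.002,0.003,0],
    [0,0.012,-0.004,0.002,0],
    [0,0.006,-0.008,0,0],
    [0,0.003,-0.008,0,0],
    [0,0.002,-0.008,0,0],
    [0,0.001,-0.008,0,0],
    [0,0,-0.006,0,0],
    [0,0,-0.004,0,0]
  ]
}}

```text
time: 4.78
tcp_pos: [0.5289, 0.2097, 0.1039]
orientation: [0.006, 0.671, 0.741, 0.005]
force: [1.1, 0.2, -0.0]
finger_gap: 0.0
```

```bash
python3 -c "
from h import *
im,d=get_image('wrist');save(im,'w2.png')
plan([.53,.21,.102],94.5,4,0)"
```

```text
now [0.5285 0.2095 0.1039] yaw 95.7 F [-0.1  0.4 -0.1] gap 0.0001 t 4.825 turn 0.299762952943496
[0, np.float64(0.0001), np.float64(0.0004), np.float64(0.0005), np.float64(0.3)]
[0, np.float64(0.0001), np.float64(0.0004), np.float64(0.0005), np.float64(0.3)]
[0, np.float64(0.0001), np.float64(0.0004), np.float64(0.0005), np.float64(0.3)]
[0, np.float64(0.0001), np.float64(0.0004), np.float64(0.0005), np.float64(0.3)]
```

View pics/w2.png

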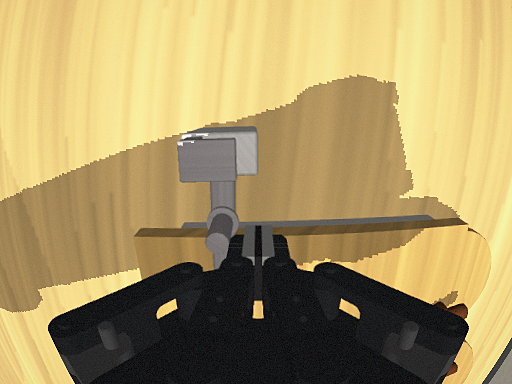

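Emit:
{"method": "jog_arm", "body": {
  "moves": [
    [0,0,-0.003,0,0],
    [0,0,-0.003,0,0],
    [0,0,-0.003,0,0]
  ]
}}

```text
time: 5.2
tcp_pos: [0.5259, 0.209, 0.1048]
orientation: [0.01, 0.672, 0.741, 0.01]
force: [12.6, 2.6, -7.5]
finger_gap: -0.0002
```

Emit:
{"method": "jog_arm", "body": {
  "moves": [
    [0,0,0.006,0,0],
    [0,0,0.015,0,0],
    [0,0,0.02,-0.02,0],
    [0,0,0.02,-0.05,0],
    [0,-0.01,0,-0.06,0],
    [0.6,-0.03,0,-0.01,0],
    [0.6,0,0,0,0]
  ]
}}

```text
time: 6.08
tcp_pos: [0.5909, 0.1735, 0.248]
orientation: [0.009, 0.672, 0.74, 0.006]
force: [0.1, 0.7, -0.3]
finger_gap: 0.0356
```

```bash
python3 -c "
from h import *
np.set_printoptions(precision=4,suppress=True)
im,d=get_image('wrist');save(im,'w3.png');np.savez('w3.npz',im=im,d=d,P=wpts(d))
im,d=get_image('top');save(cv2.resize(im[150:220,160:290],(780,420),interpolation=cv2.INTER_CUBIC),'t3.png')
plan([.535,-.2805,.17],14.5,10,0.6)"
```

```text
now [0.5902 0.1747 0.2468] yaw 95.64 F [-0.2  0.5 -0.6] gap 0.0501 t 6.175 turn 8.113777956448375
[0.6, np.float64(-0.0448), np.float64(-0.01), np.float64(0.0077), np.float64(8.11)]
[0.6, np.float64(-0.0457), np.float64(-0.0036), np.float64(0.0077), np.float64(8.11)]
[0.6, np.float64(-0.0458), np.float64(0.0029), np.float64(0.0077), np.float64(8.11)]
[0.6, np.float64(-0.0449), np.float64(0.0094), np.float64(0.0077), np.float64(8.11)]
[0.6, np.float64(-0.0431), np.float64(0.0156), np.float64(0.0077), np.float64(8.11)]
[0.6, np.float64(-0.0405), np.float64(0.0215), np.float64(0.0077), np.float64(8.11)]
[0.6, np.float64(-0.037), np.float64(0.027), np.float64(0.0077), np.float64(8.11)]
[0.6, np.float64(-0.0329), np.float64(0.032), np.float64(0.0077), np.float64(8.11)]
[0.6, np.float64(-0.028), np.float64(0.0363), np.float64(0.0077), np.float64(8.11)]
[0.6, np.float64(-0.0226), np.float64(0.0399), np.float64(0.0077), np.float64(8.11)]
```

View pics/w3.png

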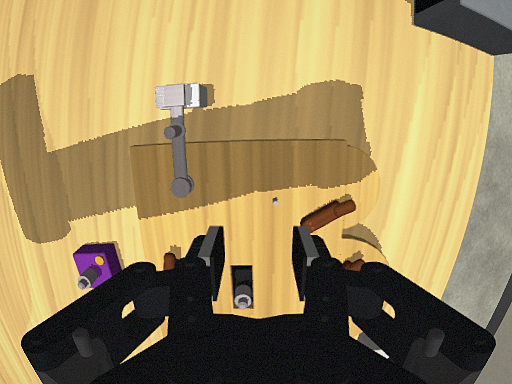

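View pics/t3.png

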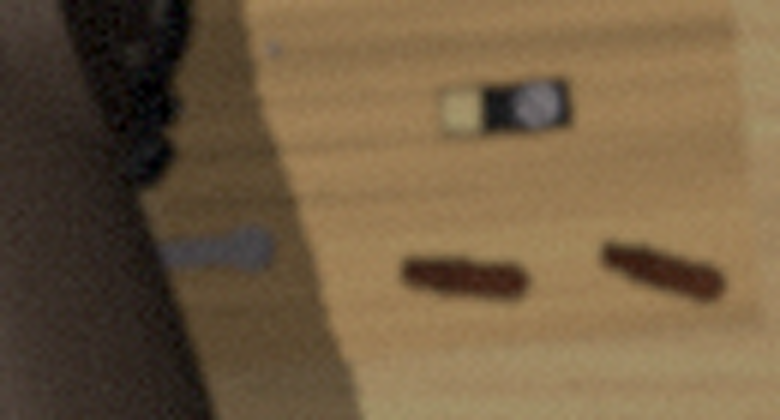

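```bash
python3 -c "
from h import *
np.set_printoptions(precision=4,suppress=True)
print('slot',wplane([(232,266),(252,265),(232,303),(252,304)],.06),'tip',wplane([(242,300)],.078), 'pin base', wplane([(243,291)],.07))
print('pivot,knob',wplane([(181,186)],.079),wplane([(173,131)],.101),'arm',wplane([(179,173),(177,141)],.071))
"
python3 - <<'E'
from h import *
z=np.load('w3.npz');c=z['im'][250:310,200:290];save(cv2.resize(c,(780,520),interpolation=cv2.INTER_CUBIC),'w3c.png')
E
```

```text
slot [[0.5745 0.0589 0.06  ]
 [0.5982 0.0626 0.06  ]
 [0.5777 0.0027 0.06  ]
 [0.6035 0.0036 0.06  ]] tip [[0.5897 0.0225 0.078 ]] pin base [[0.5901 0.0304 0.07  ]]
pivot,knob [[0.5158 0.1579 0.079 ]] [[0.5107 0.216  0.101 ]] arm [[0.5113 0.1695 0.071 ]
 [0.5077 0.2031 0.071 ]]
```

View pics/w3c.png

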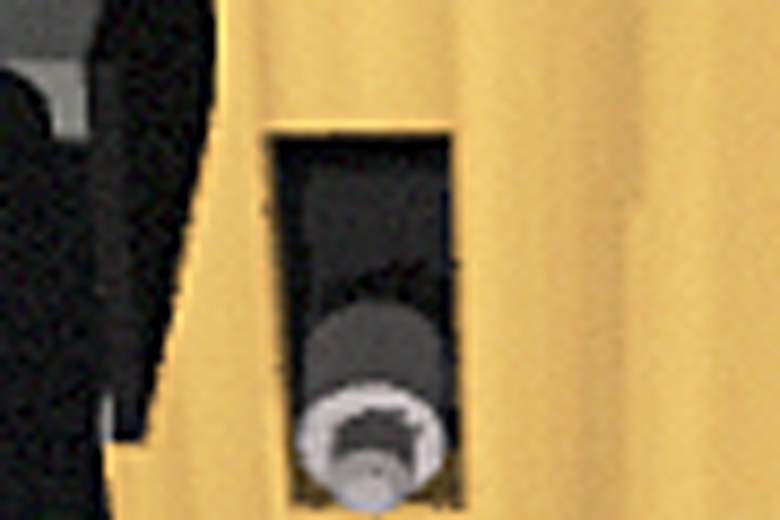

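Emit:
{"method": "jog_arm", "body": {
  "moves": [
    [0.8,-0.045,-0.01,0,8],
    [0.8,-0.046,-0.004,0,8],
    [0.8,-0.046,0.003,0,8],
    [0.8,-0.045,0.009,0,8],
    [0.8,-0.043,0.016,0,8],
    [0.8,-0.04,0.022,0,8],
    [0.8,-0.037,0.027,0.01,8],
    [0.8,-0.033,0.032,0.01,8],
    [0.8,-0.028,0.036,0.01,8],
    [0.8,-0.023,0.04,0.01,8],
    [0.8,0,0,0,0]
  ]
}}

```text
time: 7.55
tcp_pos: [0.5296, -0.2849, 0.19]
orientation: [-0.003, 0.993, 0.119, -0.0]
force: [0.1, 0.6, -0.3]
finger_gap: 0.0684
```

```bash
python3 -c "
from h import *
np.set_printoptions(precision=4,suppress=True)
im,d=get_image('wrist');save(im,'w4.png');np.savez('w4.npz',im=im,d=d,P=wpts(d))
for r in trace('wrist','finger'): print(r['conf'],r['rect'])
plan([.535,-.2805,.17],14.5,4,0.8)"
```

```text
0.76 [254.2, 174.3, 39.4, 139.0]
0.58 [248.7, 298.6, 66.2, 43.1]
now [ 0.5304 -0.2827  0.1913] yaw 13.96 F [-0.3  0.3 -0.2] gap 0.0687 t 7.65 turn -0.1349184389460305
[0.8, np.float64(0.0012), np.float64(-0.0003), np.float64(0.0053), np.float64(-0.13)]
[0.8, np.float64(0.0012), np.float64(-0.0003), np.float64(0.0053), np.float64(-0.13)]
[0.8, np.float64(0.0012), np.float64(-0.0003), np.float64(0.0053), np.float64(-0.13)]
[0.8, np.float64(0.0012), np.float64(-0.0003), np.float64(0.0053), np.float64(-0.13)]
```

View pics/w4.png

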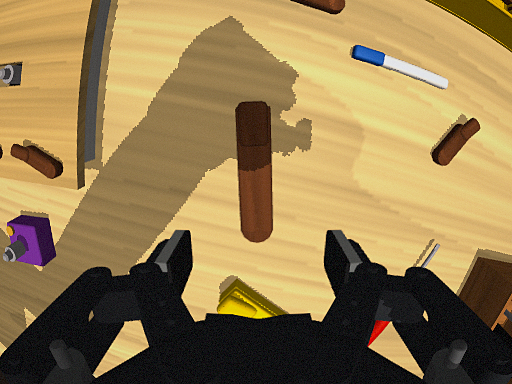

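```bash
python3 -c "
from h import *
np.set_printoptions(precision=4,suppress=True)
print('finger: tail',wplane([(257,242)],.026),'nose top end',wplane([(253,101)],.047),'mid edges',wplane([(240,190),(272,188),(238,130),(271,130),(242,215),(272,213)],.028))
z=np.load('w4.npz');P=z['P'];R=trace('wrist','finger')[0]['region']
np.save('R4.npy',R)
Q=P[R];Q=Q[(Q[:,2]>.02)];print(len(Q),cv2.minAreaRect(np.float32(Q[:,:2]*1000)))
ys,xs=np.where(R);print(xs.min(),xs.max(),ys.min(),ys.max())
"
python3 - <<'E'
import numpy as np,cv2
# w3 pose saved? recompute from stored P by pixel ray interpolation
z=np.load('w3.npz');P=z['P']
for u,v in [(242,304),(243,300),(240,265),(240,262),(228,285),(256,285),(242,270)]: print(u,v,P[v,u].round(4))
E
```

```text
finger: tail [[ 0.4627 -0.2984  0.026 ]] nose top end [[ 0.6032 -0.2601  0.047 ]] mid edges [[ 0.5152 -0.2679  0.028 ]
 [ 0.525  -0.2985  0.028 ]
 [ 0.5731 -0.2523  0.028 ]
 [ 0.5807 -0.2831  0.028 ]
 [ 0.4897 -0.2758  0.028 ]
 [ 0.4993 -0.3052  0.028 ]]
4627 ((532.6497802734375, -278.8621520996094), (144.92239379882812, 34.32575988769531), 15.456016540527344)
235 272 101 242
242 304 [0.5908 0.0152 0.0779]
243 300 [0.5917 0.0182 0.0735]
240 265 [0.5849 0.0418 0.0279]
240 262 [0.5843 0.0644 0.0597]
228 285 [0.5718 0.0295 0.0596]
256 285 [0.6065 0.0323 0.0588]
242 270 [0.588  0.0383 0.0346]
```

```bash
python3 -c "
from h import *
plan([.537,-.2795,.03],15,8,0.8)"
```

```text
now [ 0.5308 -0.2822  0.192 ] yaw 14.02 F [-0.1 -0.5 -0.5] gap 0.0685 t 7.7 turn -0.12263108940047829
[0.8, np.float64(0.0008), np.float64(-0.0001), np.float64(0.0202), np.float64(-0.12)]
[0.8, np.float64(0.0008), np.float64(-0.0001), np.float64(0.0202), np.float64(-0.12)]
[0.8, np.float64(0.0008), np.float64(-0.0001), np.float64(0.0202), np.float64(-0.12)]
[0.8, np.float64(0.0008), np.float64(-0.0001), np.float64(0.0202), np.float64(-0.12)]
[0.8, np.float64(0.0008), np.float64(-0.0001), np.float64(0.0202), np.float64(-0.12)]
[0.8, np.float64(0.0008), np.float64(-0.0001), np.float64(0.0202), np.float64(-0.12)]
[0.8, np.float64(0.0008), np.float64(-0.0001), np.float64(0.0202), np.float64(-0.12)]
[0.8, np.float64(0.0008), np.float64(-0.0001), np.float64(0.0202), np.float64(-0.12)]
```

Emit:
{"method": "jog_arm", "body": {
  "moves": [
    [0.8,0.003,0,0.03,-0.5],
    [0.8,0.003,-0.001,0.03,-0.5],
    [0.8,0,0,0.03,0],
    [0.8,0,0,0.025,0],
    [0.8,0,0,0.018,0],
    [0.8,0,0,0.01,0],
    [0.8,0,0,0,0]
  ]
}}

```text
time: 8.57
tcp_pos: [0.5421, -0.2682, 0.0488]
orientation: [-0.002, 0.99, 0.141, 0.004]
force: [-0.2, -0.0, 0.6]
finger_gap: 0.0682
```

```bash
python3 -c "
from h import *
plan([.537,-.2795,.028],15,2,0.8)
im,d=get_image('wrist');save(im,'w5.png')"
```

```text
now [ 0.5421 -0.2682  0.0488] yaw 16.24 F [-0.2 -0.   0.6] gap 0.0682 t 8.575 turn 0.6198369510109956
[0.8, np.float64(-0.004), np.float64(0.0047), np.float64(0.0104), np.float64(0.62)]
[0.8, np.float64(-0.004), np.float64(0.0047), np.float64(0.0104), np.float64(0.62)]
```

View pics/w5.png

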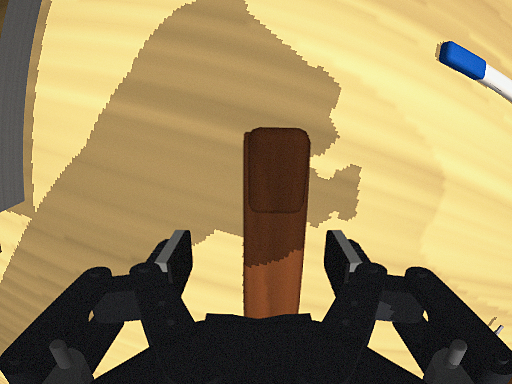

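Emit:
{"method": "jog_arm", "body": {
  "moves": [
    [0.8,-0.004,0.006,0.004,0.6],
    [0.8,-0.001,0.005,0.008,0.5],
    [0.8,0,0,0.006,0],
    [0.8,0,0,0,0]
  ]
}}

```text
time: 9.12
tcp_pos: [0.5419, -0.2821, 0.0322]
orientation: [-0.0, 0.991, 0.131, 0.005]
force: [-0.1, 0.0, -0.2]
finger_gap: 0.0683
```

```bash
python3 -c "
from h import *
plan([.537,-.2795,.028],15,2,0.8)
im,d=get_image('wrist');save(im,'w6.png')
print(wplane([(276,130)],.047))"
```

```text
now [ 0.5419 -0.2821  0.0322] yaw 15.04 F [-0.1  0.  -0.2] gap 0.0683 t 9.125 turn 0.019860504502588583
[0.8, np.float64(-0.002), np.float64(-0.0019), np.float64(0.0021), np.float64(0.02)]
[0.8, np.float64(-0.002), np.float64(-0.0019), np.float64(0.0021), np.float64(0.02)]
[[ 0.60188447 -0.27356583  0.047     ]]
```

View pics/w6.png

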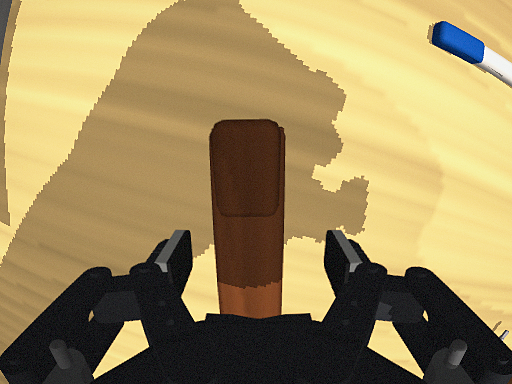

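```bash
python3 -c "
from h import *
n=wplane([(248,120),(210,130),(282,130)],.047);p=np.array(observe()['tcp_pos']);a=np.radians(15);e=np.array([np.cos(a),np.sin(a)]);f=np.array([np.sin(a),-np.cos(a)])
print(n,(n-p)[:,:2]@e,(n-p)[:,:2]@f)"
```

```text
[[ 0.60277944 -0.26264399  0.047     ]
 [ 0.59570455 -0.24987737  0.047     ]
 [ 0.60248087 -0.27570749  0.047     ]] [0.06372055 0.06019097 0.06005107] [-0.00307846 -0.01724117  0.00946264]
```

Emit:
{"method": "jog_arm", "body": {
  "moves": [
    [0.8,-0.002,-0.003,0.004,0],
    [0.8,0,0,0,0],
    [0.3,0,0,0,0],
    [0.3,0,0,0,0],
    [0.3,0,0,0,0],
    [0.2,0,0,0,0],
    [0.2,0,0,0,0],
    [0.2,0,0,0,0]
  ]
}}

```text
time: 10.18
tcp_pos: [0.5395, -0.2794, 0.0289]
orientation: [-0.0, 0.991, 0.131, 0.006]
force: [-0.0, 0.4, -0.1]
finger_gap: 0.0328
```

Emit:
{"method": "jog_arm", "body": {
  "moves": [
    [0,0,0,-0.01,0],
    [0,0,0,-0.02,0],
    [0,0,0,-0.03,0],
    [0,0,0,-0.04,0],
    [0,0,0,-0.04,0],
    [0,0,0,-0.04,0],
    [0,0,0,0,0]
  ]
}}

```text
time: 11.05
tcp_pos: [0.5368, -0.2795, 0.2176]
orientation: [0.0, 0.991, 0.131, 0.006]
force: [0.6, -0.6, -0.1]
finger_gap: 0.0327
```

```bash
python3 -c "
from h import *
plan([.588,.012,.18],94.5,11,0)
im,d=get_image('wrist');save(im,'w7.png')"
```

```text
now [ 0.5368 -0.2795  0.2176] yaw 15.06 F [ 0.6 -0.6 -0.1] gap 0.0327 t 11.05 turn -7.221688058799828
[0, np.float64(0.0114), np.float64(-0.0244), np.float64(0.0034), np.float64(-7.22)]
[0, np.float64(0.0144), np.float64(-0.0228), np.float64(0.0034), np.float64(-7.22)]
[0, np.float64(0.0171), np.float64(-0.0208), np.float64(0.0034), np.float64(-7.22)]
[0, np.float64(0.0196), np.float64(-0.0185), np.float64(0.0034), np.float64(-7.22)]
[0, np.float64(0.0217), np.float64(-0.0158), np.float64(0.0034), np.float64(-7.22)]
[0, np.float64(0.0236), np.float64(-0.013), np.float64(0.0034), np.float64(-7.22)]
[0, np.float64(0.025), np.float64(-0.0099), np.float64(0.0034), np.float64(-7.22)]
[0, np.float64(0.0261), np.float64(-0.0067), np.float64(0.0034), np.float64(-7.22)]
[0, np.float64(0.0267), np.float64(-0.0034), np.float64(0.0034), np.float64(-7.22)]
[0, np.float64(0.0269), np.float64(0.0), np.float64(0.0034), np.float64(-7.22)]
[0, np.float64(0.0267), np.float64(0.0034), np.float64(0.0034), np.float64(-7.22)]
```

View pics/w7.png

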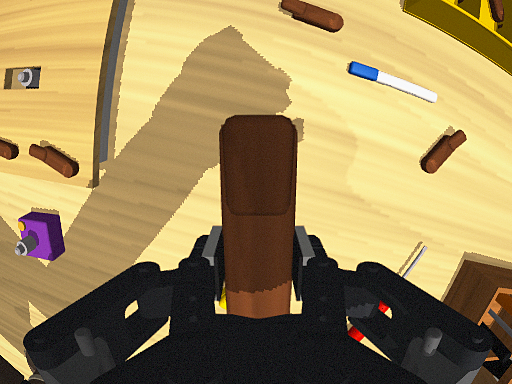

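Emit:
{"method": "jog_arm", "body": {
  "moves": [
    [0,0.011,-0.024,0.002,-7.2],
    [0,0.014,-0.023,0.002,-7.2],
    [0,0.017,-0.021,0.003,-7.2],
    [0,0.02,-0.018,0.003,-7.2],
    [0,0.022,-0.016,0.003,-7.2],
    [0,0.024,-0.013,0.003,-7.2],
    [0,0.025,-0.01,0.003,-7.2],
    [0,0.026,-0.007,0.003,-7.2],
    [0,0.027,-0.003,0.003,-7.2],
    [0,0.027,0,0.003,-7.2],
    [0,0.027,0.003,0.003,-7.2],
    [0,0,0,0,0]
  ]
}}

```text
time: 12.6
tcp_pos: [0.5741, 0.0244, 0.1665]
orientation: [-0.009, 0.664, 0.748, -0.004]
force: [-0.3, -0.2, -1.6]
finger_gap: 0.0325
```

```bash
python3 -c "
from h import *
plan([.588,.012,.125],94.5,4,0)
im,d=get_image('wrist');save(im,'w8.png')"
```

```text
now [0.5741 0.0244 0.1665] yaw 96.78 F [-0.3 -0.2 -1.6] gap 0.0325 t 12.6 turn 0.5692782287666702
[0, np.float64(-0.0035), np.float64(0.0031), np.float64(0.0104), np.float64(0.57)]
[0, np.float64(-0.0035), np.float64(0.0031), np.float64(0.0104), np.float64(0.57)]
[0, np.float64(-0.0034), np.float64(0.0032), np.float64(0.0104), np.float64(0.57)]
[0, np.float64(-0.0034), np.float64(0.0032), np.float64(0.0104), np.float64(0.57)]
```

View pics/w8.png

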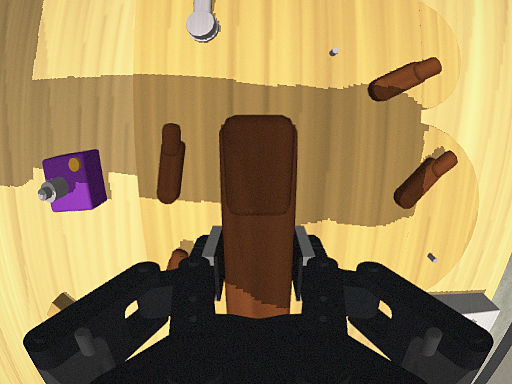

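```bash
python3 - <<'E'
from h import *
np.set_printoptions(precision=4,suppress=True)
z=np.load('scene0.npz');P=pts('scene',z['d'])
m=(abs(P[...,0]-.588)<.03)&(abs(P[...,1]-.01)<.03)&(P[...,2]>.068)&(P[...,2]<.085)
Q=P[m];print(Q[np.argsort(Q[:,2])])
# pixel: s1 crop tip at (348,168), shoulder; scale 800/140
k=140/800
print(plane('scene',[(180+348*k,180+168*k)],.077),'slot corners',plane('scene',[(180+a*k,180+b*k) for a,b in [(317,183),(385,235),(412,217)]],.06))
T=np.load('topP.npy')
m=(abs(T[...,0]-.588)<.03)&(abs(T[...,1]-.01)<.03)&(T[...,2]>.07)&(T[...,2]<.085);print(T[m])
E
```

```text
[[0.5899 0.0189 0.0685]
 [0.5987 0.0073 0.0689]
 [0.5931 0.0178 0.069 ]
 [0.5961 0.0234 0.0694]
 [0.5878 0.0152 0.0696]
 [0.5966 0.0173 0.07  ]
 [0.591  0.014  0.07  ]
 [0.5971 0.0114 0.0707]
 [0.5888 0.024  0.0711]
 [0.595  0.0145 0.0718]
 [0.5957 0.0091 0.073 ]
 [0.5894 0.0186 0.0762]
 [0.5842 0.0091 0.0769]
 [0.5958 0.0165 0.0773]
 [0.593  0.0183 0.0773]
 [0.5935 0.0123 0.078 ]
 [0.5881 0.0164 0.0785]
 [0.597  0.012  0.0791]
 [0.5918 0.0163 0.0797]
 [0.5894 0.012  0.0804]
 [0.5944 0.0145 0.0837]]
[[0.5913 0.0146 0.077 ]] slot corners [[ 0.603  -0.0035  0.06  ]
 [ 0.5945  0.0629  0.06  ]
 [ 0.5727  0.0559  0.06  ]]
[[0.5939 0.0086 0.0787]
 [0.591  0.0116 0.0768]
 [0.5909 0.0085 0.0784]
 [0.5911 0.0055 0.0773]
 [0.5918 0.0027 0.0718]
 [0.5878 0.0114 0.0786]
 [0.588  0.0085 0.0773]
 [0.5878 0.0054 0.0795]
 [0.5883 0.0025 0.0755]
 [0.5847 0.0114 0.0788]
 [0.5853 0.0085 0.074 ]
 [0.5848 0.0053 0.0792]
 [0.5858 0.0025 0.0707]
 [0.5825 0.0146 0.0702]]
```

Emit:
{"method": "jog_arm", "body": {
  "moves": [
    [0,-0.002,0.004,0.01,0.6],
    [0,-0.003,0.004,0.01,0.6],
    [0,-0.002,0.004,0.01,0.6],
    [0,-0.002,0.003,0.01,0.5],
    [0,0,0,0.004,0],
    [0,0,0,0,0]
  ]
}}

```text
time: 13.4
tcp_pos: [0.589, 0.0127, 0.1174]
orientation: [-0.01, 0.683, 0.73, -0.005]
force: [-0.2, 0.3, 0.4]
finger_gap: 0.0326
```

```bash
python3 -c "
from h import *
plan([.5885,.018,.11],94.5,2,0)
im,d=get_image('scene');save(cv2.resize(im[170:270,190:310],(720,600),interpolation=cv2.INTER_CUBIC),'s9.png')"
```

```text
now [0.589  0.0127 0.1174] yaw 93.82 F [-0.2  0.3  0.4] gap 0.0326 t 13.4 turn -0.3414710184518128
[0, np.float64(0.0027), np.float64(-0.0001), np.float64(0.0037), np.float64(-0.34)]
[0, np.float64(0.0027), np.float64(-0.0001), np.float64(0.0037), np.float64(-0.34)]
```

View pics/s9.png

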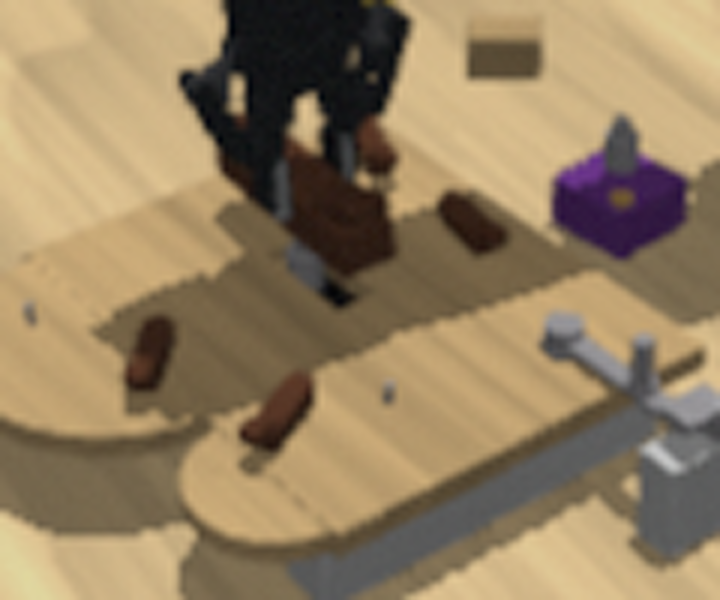

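Emit:
{"method": "jog_arm", "body": {
  "moves": [
    [0,0.005,0,0.002,-0.4],
    [0,0.002,0,0.004,-0.3],
    [0,0,0,0.003,0],
    [0,0,0,0.003,0],
    [0,0,0,0.002,0]
  ]
}}

```text
time: 14.08
tcp_pos: [0.589, 0.0208, 0.1045]
orientation: [-0.009, 0.678, 0.735, -0.004]
force: [-1.3, 1.1, 3.8]
finger_gap: 0.0326
```

Emit:
{"method": "jog_arm", "body": {
  "moves": [
    [0,-0.002,0,0.001,0],
    [0,-0.002,0,0.001,0]
  ]
}}

```text
time: 14.32
tcp_pos: [0.5898, 0.0169, 0.1031]
orientation: [-0.008, 0.678, 0.735, -0.003]
force: [0.4, 0.8, -1.0]
finger_gap: 0.0326
```

Emit:
{"method": "jog_arm", "body": {
  "moves": [
    [0,-0.002,0,0.001,0],
    [0,-0.002,0,0.001,0]
  ]
}}

```text
time: 14.58
tcp_pos: [0.59, 0.013, 0.1005]
orientation: [-0.009, 0.678, 0.735, -0.003]
force: [0.4, 5.8, 1.3]
finger_gap: 0.0328
```

Emit:
{"method": "jog_arm", "body": {
  "moves": [
    [0,-0.002,0,0.001,0],
    [0,-0.002,0,0.001,0]
  ]
}}

```text
time: 14.82
tcp_pos: [0.5905, 0.0124, 0.0988]
orientation: [-0.012, 0.677, 0.736, 0.001]
force: [-1.0, 7.5, 3.5]
finger_gap: 0.0326
```

Emit:
{"method": "jog_arm", "body": {
  "moves": [
    [0,0.002,0,0.002,0],
    [0,0,0,0.002,0],
    [0,0,0,0.002,0]
  ]
}}

```text
time: 15.2
tcp_pos: [0.5901, 0.0143, 0.0925]
orientation: [-0.012, 0.677, 0.736, 0.0]
force: [-1.6, 0.9, 4.1]
finger_gap: 0.0327
```

Emit:
{"method": "jog_arm", "body": {
  "moves": [
    [0,0,0,0.002,0],
    [0,0,0,0.002,0]
  ]
}}

```text
time: 15.45
tcp_pos: [0.5901, 0.0144, 0.0893]
orientation: [-0.012, 0.677, 0.736, 0.001]
force: [-3.1, 3.6, 7.2]
finger_gap: 0.0331
```

Emit:
{"method": "jog_arm", "body": {
  "moves": [
    [0,0,0,0.002,0],
    [0,0,0,0.002,0]
  ]
}}

```text
time: 15.7
tcp_pos: [0.59, 0.0145, 0.089]
orientation: [-0.011, 0.677, 0.736, 0.001]
force: [-6.6, 2.0, 15.5]
finger_gap: 0.0328
```

Emit:
{"method": "jog_arm", "body": {
  "moves": [
    [0,0,0,0.003,0],
    [0,0,0,0.003,0]
  ]
}}

```text
time: 15.95
tcp_pos: [0.5899, 0.0145, 0.0889]
orientation: [-0.009, 0.677, 0.736, 0.003]
force: [-9.5, 1.0, 20.5]
finger_gap: 0.0327
```

```bash
python3 -c "
from h import *
im,d=get_image('wrist');save(im,'w10.png');P=wpts(d)
for u,v in [(258,140),(240,170),(275,170),(258,195),(258,230),(258,290),(258,70),(320,180)]: print(u,v,P[v,u].round(4))
im,d=get_image('scene');save(cv2.resize(im[170:270,190:310],(720,600),interpolation=cv2.INTER_CUBIC),'s10.png')
s=observe();print(s['tcp_pos'],s['force'],s['moment'],yaw(s)[1])"
```

```text
258 140 [0.586  0.0698 0.1057]
240 170 [0.58   0.0572 0.1008]
275 170 [0.5934 0.0584 0.1012]
258 195 [0.5878 0.0471 0.0983]
258 230 [0.5893 0.0276 0.0875]
258 290 [ 0.5919 -0.004   0.0892]
258 70 [0.5829 0.1023 0.0602]
320 180 [0.6208 0.0478 0.0602]
[0.58992289 0.01443656 0.0888951 ] [-8.31052252  2.02300081 19.87170166] [0.06067825 1.60717357 0.01929407] [[-0.0825749   0.99653893 -0.00956785]
 [ 0.99643355  0.08272585  0.01663177]
 [ 0.01736572 -0.00816036 -0.9998159 ]]
```

View pics/w10.png

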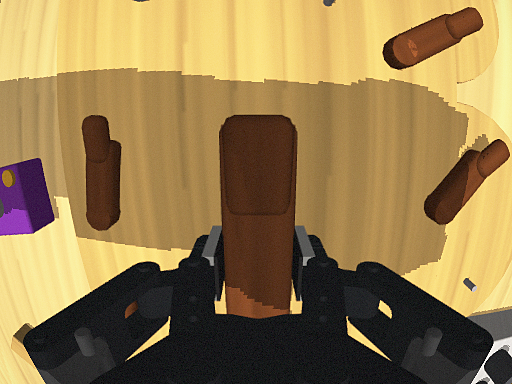

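View pics/s10.png

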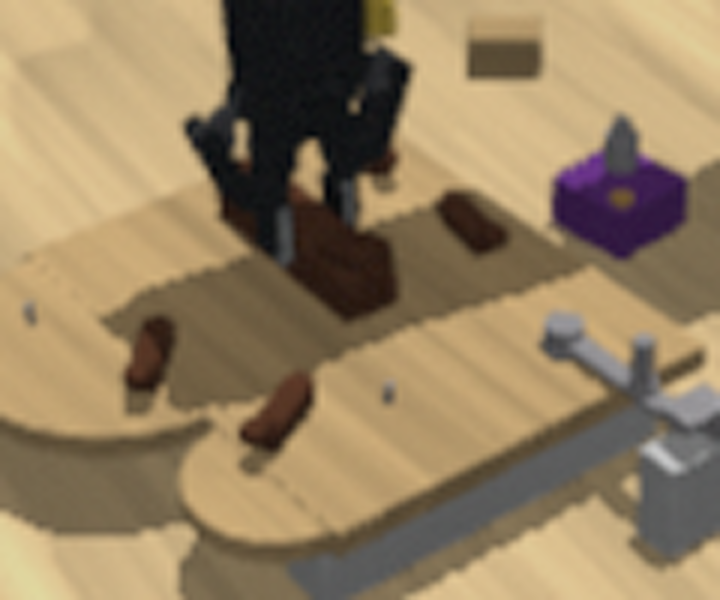

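Emit:
{"method": "jog_arm", "body": {
  "moves": [
    [0,0,-0.001,0.003,0],
    [0,0,-0.001,0.003,0],
    [0,0,0,0.003,0]
  ]
}}

```text
time: 16.42
tcp_pos: [0.5896, 0.0144, 0.0888]
orientation: [-0.005, 0.677, 0.736, 0.006]
force: [-10.6, 0.7, 23.1]
finger_gap: 0.0327
```

```bash
python3 -c "
from h import *
s=observe();print(s['tcp_pos'],s['force'],s['moment'],yaw(s)[1][2])"
```

```text
[0.58963373 0.01442524 0.0887665 ] [-10.58176731   0.71702474  23.10236886] [0.09402689 2.23868467 0.03900914] [ 0.01661842  0.00185402 -0.99986019]
```

```bash
python3 -c "
from h import *
for i in range(4): im,d=get_image('scene')
save(cv2.resize(im[170:270,190:330],(800,571),interpolation=cv2.INTER_CUBIC),'s11.png')
s=observe();print(s['time'],s['tcp_pos'],s['force'],s['finger_gap'])"
```

```text
16.625 [0.58964462 0.01444574 0.08878838] [-7.50140314  0.79824603 20.87596993] 0.032665322050321285
```

View pics/s11.png

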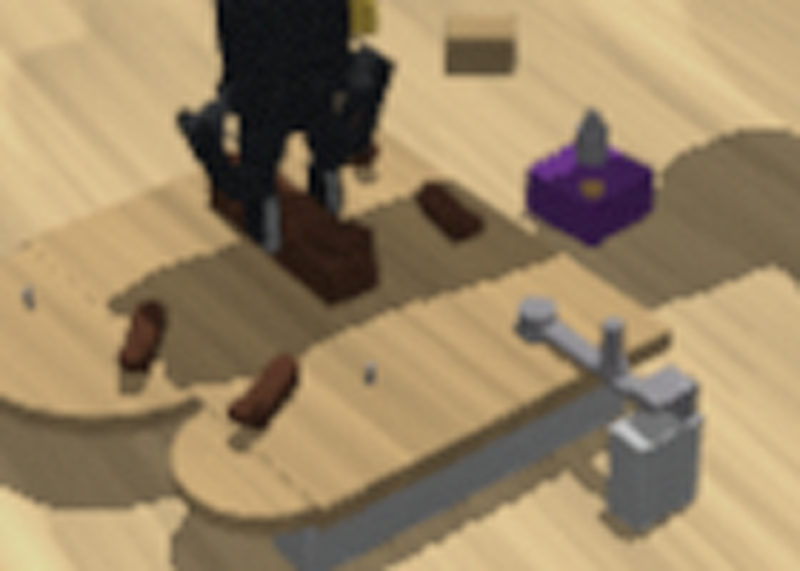

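The finger lies flat along the slot at about (330, 270). The hook's arm runs into the catch at about (650, 390).

```bash
python3 -c "
from h import *
print(hand_in())"
```

```text
the job is handed in; nothing more can be done
None
```

The job is handed in at about 16.6 s, with the hook closed and the large walnut finger held pressed down on the spindle.

- **Hook:** I pushed the knob with the shut gripper until a hard stop answered with about 13 N. The wrist picture after that and the last scene picture show the arm lying in its catch.
- **Finding the spindle:** I slid the finger along the slot until it dropped over the pin and was stopped sideways by about 7 N.
- **Pressed down:** The grasp point stopped at 0.0888 m above the table. It was 0.0289 m when the finger lay on the table, so the underside is at about 0.060 m, the panel's top face. The push held at about 21 N over the last 0.2 s, well above the spring's 8 N, with the grip unchanged at 32.7 mm.

**Off or in disagreement:**
- The cameras differed by up to about 7 mm on where the spindle stands, so I settled it by feel.
- About 0.3° of tilt along the finger's length remained compared with the grasp.
- About 8 N of sideways force remained on the tool.

I did not touch the other loose things. I did not check their poses again at the end.

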